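# Lock the camera tube of a microscope port without losing its setting

## Task

Turn the sprung camera tube until its pointer lines up with the index post on the stand, then press it down until it is firmly (but gently) seated and, keeping it pressed so that the barrel stays still at the mark, turn the knurled lock ring fully clockwise so that its lugs catch under the hooks. Let go: the tube must stay down and locked with the pointer still at the post; never press hard enough to harm the seat, and leave the other things on the bench where they are.

Things in the scene. Friction and masses are not known exactly. Their poses are not given: they have to be found in the camera images.
- stand: fixed white microscope port: foot 170 x 150 x 18 mm, round body 100 mm across on it, up to 44 mm. Origin: centre of the underside, on the tube's axis; z up, +x to the index post. Three steel hooks at +60, -60 and 180 degrees from +x: 32 mm wide, out to radius 49 mm, top 72 mm up, each with a 4 mm tab reaching in to radius 33 mm, underside 68 mm up
- index_post (a point): top of the index post, a slim dark upright (9 x 6 mm) on the stand's +x side, 70.5 mm from the tube axis, 66 mm up
- ring_grip (a point): point on the tube axis to grip the dark knurled lock ring at: band 54 mm across, 34 mm tall, top edge 8 mm above this point, lower edge 26 mm below. Barrel's end stands 4 mm above the band. 112 mm above the stand's underside when the tube is up. Any grasp yaw will do. 34 to 38 mm below this point three lugs (12 mm wide, out to radius 40 mm), 120 degrees apart, one above the pointer when open
- pointer_tip (a point): tip of the aluminium pointer arm (8 mm wide, 4 mm thick) that sticks out from the barrel under the ring to radius 64.5 mm; 68 mm above the stand's underside when the tube is up
- sleeve (a joint): how far the tube (barrel and ring together) is pressed down, m: 0 is up, on a spring that pushes up with 1 to 2 N there and 5 to 6 N when seated. It lands on the rigid, rubber-faced seat after 10.5 to 15.5 mm, different each time; locked and released it rests at about 10 mm. While up, the lugs pass freely 2 mm above the hooks
- barrel (a joint): angle of the barrel on the stand, rad, growing clockwise seen from above; 0: pointer at the index post. Starts at 0.2 to 0.45 (clockwise of the post). Turns freely (0.02 N m) unless pressed on its seat: each newton on the seat holds about 0.015 N m. The seat is harmed above 25 N (about 30 N of push on the tube)
- ring (a joint): angle of the lock ring on the barrel, rad, growing clockwise seen from above: 0 to 0.12 at the start (open), stop at 1.05 (fully locked). It drags on the barrel with about 0.07 N m: unless the barrel is pressed on its seat with more than about 6 N (12 N of push; 15 to 20 N is safe), turning the ring turns the barrel along with it
- dish_mid (a point): centre, half-way up, of a shallow glass dish, 90 mm across, 18 mm tall; leave alone
- jar_mid (a point): centre, half-way up, of an amber jar 52 mm across, 75 mm tall; leave alone
- cap_mid (a point): centre of a black lens cap, 48 mm across, 12 mm tall; leave alone
- forceps_mid (a point): centre of steel forceps lying flat, 120 mm long, 20 mm wide; leave alone
There are look-alikes about, which are no part of the job. What is shaped like the stand but purple or red is not meant.

How it is judged:
By the outcome, as a careful person would: the job done as asked, in the order asked, and still so for the second after the job is handed in, with the robot touching nothing.
It also fails if it takes over 45 s, if anything falls off the work surface, if the arm or the gripper's body presses on something with over 40 N, if the wrist force passes 120 N, or if a joint passes its speed limit or range.

## Robot

A 6-joint arm with a two-finger parallel gripper is mounted at the origin on the work surface. World frame = base frame: x ahead of the robot, y to its left, z up, the work surface at z = 0. Lengths are in m, angles in rad, forces in N, time in s.
With the tool pointing down it reaches from about 0.375 to 0.925 m from the base axis. Payload 5.7 kg.
Tool frame: the origin (TCP) lies midway between the tips of the shut fingers; the grasp point (between the pads) lies 19 mm behind it; z points along the fingers, x is the direction in which the jaws open and shut, and the axes are right-handed (so a half turn about z gives the same grasp; the last joint's range is limited). The gripper opens to 88 mm and grips with 3 to 60 N. Pads are 20 mm wide; open, the fingers measure 115 mm over their backs; the gripper's body (75 mm by 178 mm) begins 61 mm behind the grasp point.
Start: joints at [1.124, 0.359, 1.51, -0, 1.272, -0.115], TCP at [0.195, 0.567, 0.223] pointing down, gripper open.
Joint ranges: [-2.97, 2.97], [-1.01, 2.36], [0.21, 2.38], [-0.96, 4.11], [0.2, 2.71], [-2.98, 2.98]. Speed limits (rad/s): [2.39, 2.39, 3.14, 3.14, 3.14, 3.14].

## Interface

Orientations are given as a unit quaternion [x, y, z, w].
In Python, from bench import move_ptp, servo_line, goto_joints, move_gripper, sleep, inverse_kinematics, capture, PlanningError, close_job, spot_in, silhouettes, current_clock, current_joint_pos, current_qvel, current_joint_torque, current_position, current_orientation, current_force, current_torque, current_finger_gap gives the robot as it stands. Calls block until the motion is done:
- move_ptp(position, orientation): joint-space move of the TCP to a pose.
- servo_line(position, orientation=None, rate=0.15, contact_N=None): straight line of the TCP; orientation=None keeps the orientation; rate is the mean speed in m/s. With contact_N (N) it stops when the force on the tool has changed by that much, and returns True; else False.
- goto_joints(angles): joint-space move.
- move_gripper(opening): finger opening in m; the grip force is fixed at half the most; returns when the fingers have stopped.
- sleep(seconds).
- inverse_kinematics(position, orientation): joint angles nearest the present ones, or None.
- capture(name): name is "side" or "top" or "wrist"; returns a dict with "image" (400x640x3 uint8, blue, green, red), "range_z" (400x640 float32, m along the optical axis (not along the pixel's ray), 0 where there is no reading), "intrinsics" (3x3 intrinsics, pixels), "R" (3x3) and "t" (3): a world point X has camera coordinates R X + t. Camera axes: x right, y down, z forward; pixel columns grow to the right and rows downward; lengths in m; the calibration is good to about 2 mm. A picture is of the moment at which its call begins.
A pose or a line that the arm cannot do raises PlanningError and nothing moves.
- close_job(): hands the job in, once; it reports no verdict.
Trained networks look in the newest picture that a camera, given by its name, has taken for a name from the list of things; names that differ only in an ending like _2 or _b are one class to them, and where a whole thing is asked for, a point or a joint stands for the part that bears it (a point fixed in the world has none). Each returns a list of dicts, best first, with "conf" (0 to 1); they miss things now and then, are a little off and sometimes report something else, mostly with a low value. They report only what shows in the picture. A call takes as long as a camera call. They do not tell look-alikes from the thing itself.
- spot_in(camera, query): "xy" ([column, row] in pixels, amid what is visible of it).
- silhouettes(camera, query): "region" (400x640 bool, what is visible of it) and "xy" ([column, row] in pixels, amid what is visible of it).
Readings, each from a call of its own:
- current_clock(): time.
- current_joint_pos(): joint angles.
- current_qvel(): joint speeds.
- current_joint_torque(): joint torques, N m.
- current_position(): TCP position.
- current_orientation(): TCP orientation.
- current_force(): force on the tool from outside, world axes, zero at the start.
- current_torque(): the same for the moment, N m.
- current_finger_gap(): finger opening in m.
Only numpy, scipy, OpenCV 4.12 (cv2) and the standard library are available. Lean on these libraries where they do the work, as an engineer would, in place of code of your own. Each camera call takes 0.05 s, during which the arm holds its last target.

## Working session

There is one attempt and no reset: what is moved stays moved. The work goes in short steps, each a Python script; the robot and the scene stay as the last script left them, time stands still between calls to the robot, and variables do not carry over. Pictures are saved under pics/ and viewed, and the job is handed in when it is done.

```bash
ls; mkdir -p pics
python3 - <<'E'
from bench import *
import cv2,numpy as np
for n in ("side","top","wrist"):
    c=capture(n); cv2.imwrite(f"pics/{n}0.png",c["image"])
    print(n,c["intrinsics"].tolist(),c["R"].round(3).tolist(),c["t"].round(3).tolist())
    for q in ("stand","ring_grip","pointer_tip","index_post"):
        try: print(q,[(np.round(d["xy"]).tolist(),round(d["conf"],2)) for d in spot_in(n,q)])
        except Exception as e: print(q,e)
print(current_clock(),current_force(),current_orientation())
E
```

```text
pics
side [[430.8488548685005, 0.0, 323.9645911216624], [0.0, 430.8488548685005, 202.26491905903723], [0.0, 0.0, 1.0]] [[0.816, -0.578, 0.001], [-0.326, -0.462, -0.824], [0.477, 0.672, -0.566]] [-0.351, 0.259, 0.818]
stand [([184.0, 195.0], 0.92), ([354.0, 204.0], 0.86), ([245.0, 165.0], 0.83), ([466.0, 226.0], 0.62), ([354.0, 180.0], 0.21)]
ring_grip [([173.0, 177.0], 0.69), ([469.0, 206.0], 0.61), ([352.0, 182.0], 0.59), ([238.0, 142.0], 0.51)]
pointer_tip [([241.0, 142.0], 0.96), ([174.0, 178.0], 0.88), ([354.0, 182.0], 0.63), ([469.0, 206.0], 0.55)]
index_post [([242.0, 160.0], 0.96), ([464.0, 229.0], 0.71), ([184.0, 190.0], 0.71), ([352.0, 202.0], 0.65)]
top [[508.9553590707382, 0.0, 317.2685977081616], [0.0, 508.9553590707382, 201.0037256141897], [0.0, 0.0, 1.0]] [[0.01, -1.0, 0.009], [-0.999, -0.01, -0.033], [0.033, -0.008, -0.999]] [0.077, 0.474, 1.372]
stand [([169.0, 202.0], 0.86), ([399.0, 97.0], 0.77), ([309.0, 155.0], 0.72), ([201.0, 298.0], 0.65)]
ring_grip [([403.0, 95.0], 0.84), ([164.0, 207.0], 0.81), ([196.0, 301.0], 0.55)]
pointer_tip [([403.0, 88.0], 0.96), ([198.0, 301.0], 0.91), ([306.0, 149.0], 0.86), ([158.0, 202.0], 0.78), ([455.0, 207.0], 0.74)]
index_post [([196.0, 301.0], 0.95), ([402.0, 98.0], 0.83), ([305.0, 149.0], 0.66), ([309.0, 158.0], 0.62), ([170.0, 204.0], 0.62)]
wrist [[294.81127496213855, 0.0, 321.70931381044534], [0.0, 294.81127496213855, 197.42739190062835], [0.0, 0.0, 1.0]] [[0.326, 0.945, -0.001], [0.915, -0.316, 0.251], [0.237, -0.083, -0.968]] [-0.6, -0.031, 0.39]
stand [([192.0, 213.0], 0.98), ([318.0, 331.0], 0.6)]
ring_grip [([176.0, 241.0], 0.56)]
pointer_tip [([177.0, 242.0], 0.98)]
index_post [([191.0, 213.0], 0.69), ([314.0, 333.0], 0.57)]
0.75 [ 0.08617697 -0.11954228 -0.28846732] [ 8.14173142e-01  5.80622162e-01 -6.18138413e-06  2.15456427e-05]
```

View pics/side0.png

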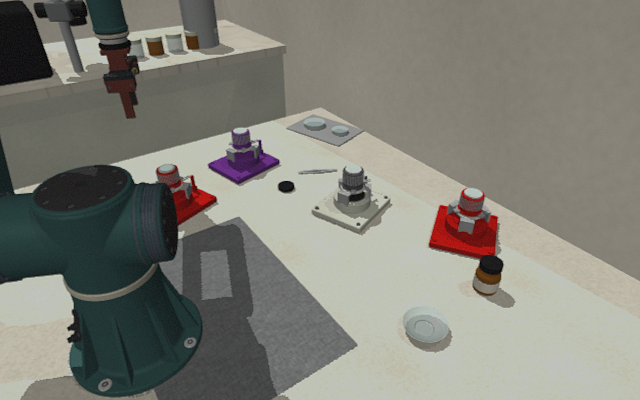

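View pics/top0.png

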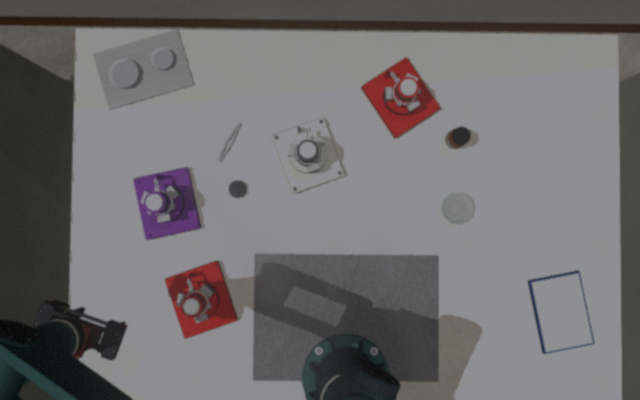

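View pics/wrist0.png

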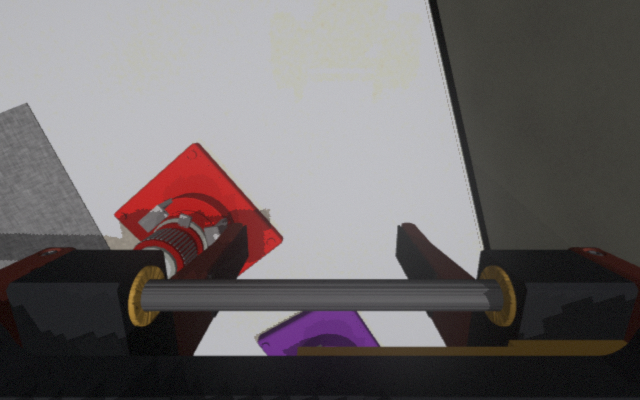

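Candidates: purple stand top(169,202), red top(399,97), red top(201,298), white top(309,155). The white one is the one described. Close crop next.

Run:
```python
from bench import *
import cv2,numpy as np
c=capture("top"); im=c["image"][100:210,255:365]
a=cv2.resize(im,None,fx=5,fy=5,interpolation=cv2.INTER_CUBIC)
a=np.clip(a.astype(float)*1.3,0,255).astype(np.uint8)
cv2.imwrite("pics/topcrop.png",a)
s=capture("side"); cv2.imwrite("pics/sidecrop.png",cv2.resize(s["image"][150:240,300:400],None,fx=6,fy=6,interpolation=cv2.INTER_CUBIC))
K=c["intrinsics"];R=c["R"];t=c["t"];Z=c["range_z"]
v,u=np.mgrid[0:400,0:640]
P=np.stack([(u-K[0,2])/K[0,0]*Z,(v-K[1,2])/K[1,1]*Z,Z],-1)
W=(P-t)@R
h=W[...,2]
sub=np.zeros_like(h,bool); sub[105:205,260:360]=True; sub&=Z>0
for lo,hi in((.1,.2),(.06,.08),(.035,.06),(.008,.03)):
    m=sub&(h>lo)&(h<hi); print(lo,hi,m.sum(),W[m].mean(0).round(4) if m.any() else'', W[m].min(0).round(3),W[m].max(0).round(3))
m=sub&(h>.112)
print(W[m].mean(0), (W[m].min(0)+W[m].max(0))/2, W[m][:,2].max())
m=sub&(h>.010)&(h<.025)
n,l,st,_=cv2.connectedComponentsWithStats((sub&(h>.010)).astype(np.uint8))
k=1+st[1:,4].argmax(); pts=W[l==k][:,:2].astype(np.float32)
r=cv2.minAreaRect(pts); print(r)
hm=(np.clip(h[100:210,255:365]/.13,0,1)*255).astype(np.uint8)
cv2.imwrite("pics/hm.png",cv2.resize(cv2.applyColorMap(hm,cv2.COLORMAP_JET),None,fx=5,fy=5,interpolation=cv2.INTER_NEAREST))
```

```text
0.1 0.2 388 [0.5943 0.1082 0.1224] [0.568 0.082 0.1  ] [0.621 0.135 0.134]
0.06 0.08 384 [0.597  0.1093 0.0728] [0.546 0.066 0.06 ] [0.666 0.159 0.08 ]
0.035 0.06 375 [0.5888 0.107  0.0449] [0.545 0.06  0.036] [0.662 0.155 0.06 ]
0.008 0.03 2329 [0.5916 0.1078 0.0183] [ 0.468 -0.022  0.008] [0.735 0.239 0.029]
[0.59491978 0.10827069 0.12300712] [0.59510219 0.1082931  0.12295766] 0.13350185731967718
((0.5958410501480103, 0.10850727558135986), (0.17072877287864685, 0.149835005402565), 20.302324295043945)
```

View pics/topcrop.png

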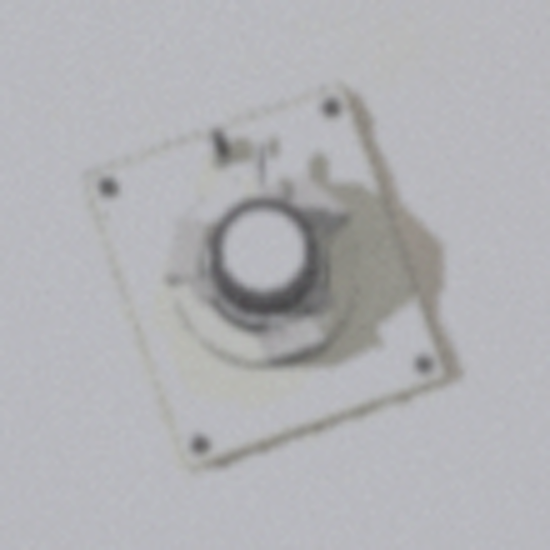

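View pics/sidecrop.png

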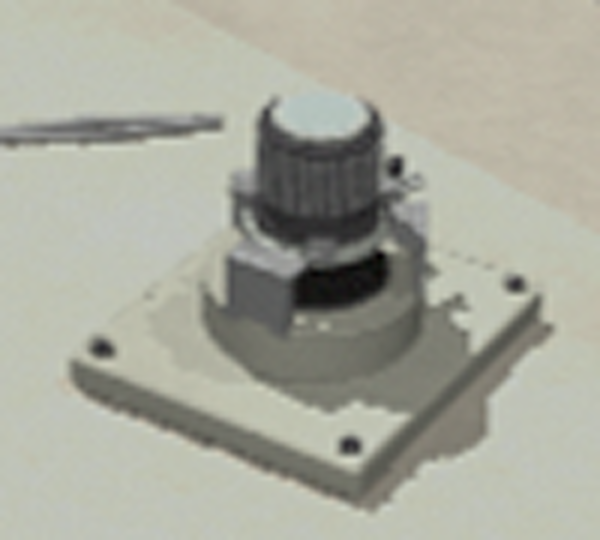

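View pics/hm.png

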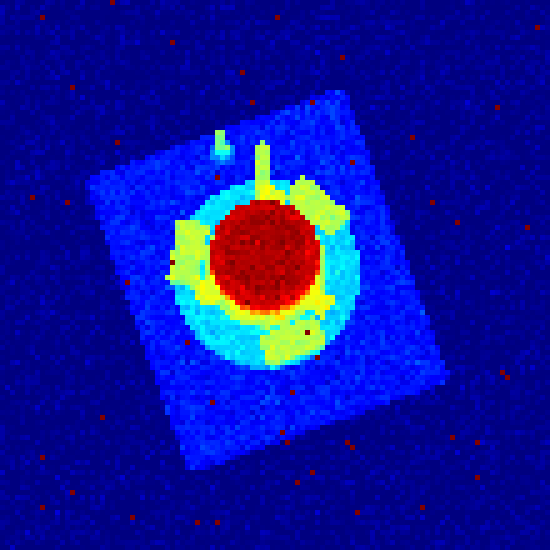

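Chosen: white stand. Post at top px (299,128), pointer at (307,130), axis about (0.595, 0.108), stand yaw about 0.354. I'll move above it with the wrist camera facing the pointer.

```bash
cat > h.py <<'E'
from bench import *
import cv2,numpy as np
def q(a): return [np.cos(a/2),np.sin(a/2),0,0]
def yaw():
    o=current_orientation(); return 2*np.arctan2(o[1],o[0])
def cloud(n):
    c=capture(n);K=c["intrinsics"];Z=c["range_z"]
    v,u=np.mgrid[0:400,0:640]
    P=np.stack([(u-K[0,2])/K[0,0]*Z,(v-K[1,2])/K[1,1]*Z,Z],-1)
    W=(P-c["t"])@c["R"]; W[Z<=0]=np.nan
    return c,W
E
python3 - <<'E'
from h import *
A=np.array([.5953,.1084])
move_ptp([*A,.20],q(-1.567))
print(current_clock(),current_joint_pos(),current_force())
c,W=cloud("wrist"); cv2.imwrite("pics/w1.png",c["image"]); np.save("w1.npy",W)
h=W[...,2]
m=(h>.112)&(h<.14)&(np.hypot(W[...,0]-A[0],W[...,1]-A[1])<.035)
p=W[m]; print(m.sum(),p.mean(0),(p.min(0)+p.max(0))/2)
cv2.imwrite("pics/w1h.png",cv2.applyColorMap((np.clip(np.nan_to_num(h)/.13,0,1)*255).astype(np.uint8),cv2.COLORMAP_JET))
E
```

```text
3.0333 [6.71123994e-02 3.86398499e-01 1.52658464e+00 3.28562185e-04
 1.22866749e+00 1.63262596e+00] [ 0.71455559  0.57012734 -0.29636912]
3107 [0.59992686 0.10750615 0.1219433 ] [0.59791256 0.10747354 0.11896281]
```

View pics/w1.png

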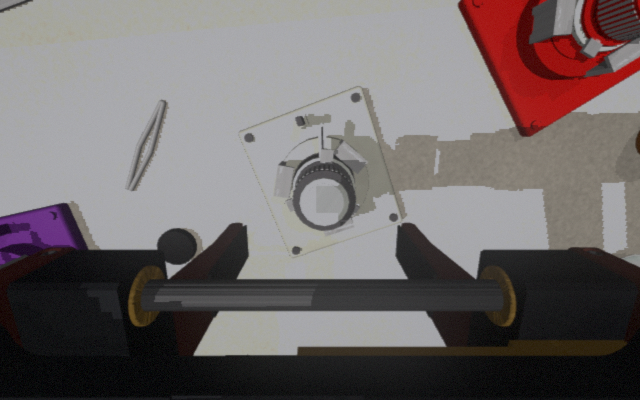

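View pics/w1h.png

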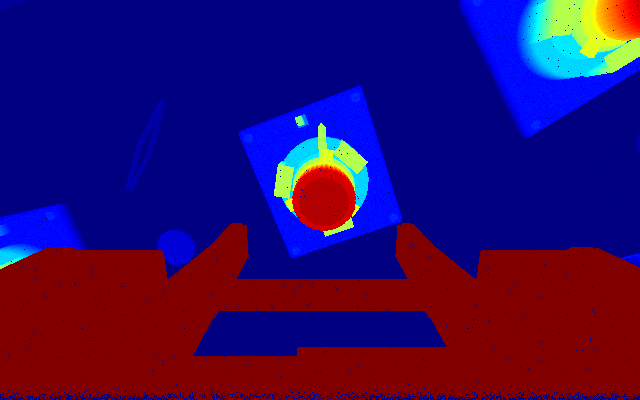

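Wrist view: white stand with post at px (301,121), pointer tip (321,127), barrel end at (325,200). Measuring precisely.

```bash
cat >> h.py <<'E'
def angles(W,A,zt=(.050,.075)):
    h=W[...,2]; x=W[...,0]-A[0]; y=W[...,1]-A[1]; r=np.hypot(x,y); a=np.arctan2(y,x)
    lo,hi=zt
    mp=(h>lo)&(h<hi)&(r>.052)&(r<.0635)&(np.abs(a-.2)<.6)
    ms=(h>.060)&(h<.072)&(r>.0665)&(r<.077)&(np.abs(a-.354)<.15)
    def ctr(m):
        aa=a[m]; 
        return (np.median(aa), (aa.min()+aa.max())/2, m.sum(), np.median(h[m]), np.nanmax(r[m])) if m.any() else None
    return ctr(mp),ctr(ms)
def ptest(c,W,A,zt=(.050,.075)):
    p,s=angles(W,A,zt); print("pointer",np.round(p,4) if p else None,"post",np.round(s,4) if s else None)
    if p and s: print("barrel≈",round(s[0]-p[0],4),round(s[1]-p[1],4))
E
python3 - <<'E'
from h import *
print(current_position(),yaw())
W=np.load("w1.npy");h=W[...,2]
A=np.array([.5953,.1084])
d=np.hypot(W[...,0]-A[0],W[...,1]-A[1])
m=(h>.1185)&(h<.128)&(d<.04)
(cx,cy),r=cv2.minEnclosingCircle(W[m][:,:2].astype(np.float32)); print("top circ",cx,cy,r,m.sum())
m=((h>.010)&(h<.05)&(d<.13)).astype(np.uint8); n,l,st,_=cv2.connectedComponentsWithStats(m); k=1+st[1:,4].argmax()
print(cv2.minAreaRect(W[l==k][:,:2].astype(np.float32)))
ptest(None,W,A)
E
```

```text
[0.59508172 0.10923436 0.20004147] -1.5654880962664484
top circ 0.597827672958374 0.10747780650854111 0.026908094063401222 2908
((0.5979121327400208, 0.1074971854686737), (0.16966991126537323, 0.15017163753509521), 20.219820022583008)
pointer [ 1.090e-02 -1.572e-01  1.040e+02  7.030e-02  6.300e-02] post [ 0.3251  0.3255 58.      0.0654  0.0769]
barrel≈ 0.3142 0.4827
```

Run:
```python
from h import *
Aw=np.array([.5979,.1075])
c,W=cloud("side")
h=W[...,2]; d=np.hypot(W[...,0]-.5967,W[...,1]-.108)
m=(h>.1185)&(h<.132)&(d<.04)
if m.any(): print("side",cv2.minEnclosingCircle(W[m][:,:2].astype(np.float32)),m.sum())
G=[.5967,.1080]
print(servo_line([*G,.125],q(-1.567),rate=.1,contact_N=6))
c,W=cloud("wrist"); cv2.imwrite("pics/w2.png",c["image"]);np.save("w2.npy",W)
h=W[...,2]; d=np.hypot(W[...,0]-.5967,W[...,1]-.108)
m=(h>.010)&(h<.05)&(d<.13);n,l,st,_=cv2.connectedComponentsWithStats(m.astype(np.uint8)); k=1+st[1:,4].argmax()
m=(h>.1185)&(h<.128)&(d<.035); print("circ",cv2.minEnclosingCircle(W[m][:,:2].astype(np.float32)))
print(cv2.minAreaRect(W[l==k][:,:2].astype(np.float32)))
ptest(c,W,Aw)
print(current_clock(),current_position(),current_force(),current_torque())
```

```text
side ((0.5934489965438843, 0.10381820052862167), 0.0274394191801548) 144
False
circ ((0.5978312492370605, 0.10730920732021332), 0.02708345651626587)
((0.5980549454689026, 0.10761592537164688), (0.16950072348117828, 0.1507846713066101), 20.211076736450195)
pointer [3.39e-02 3.55e-02 1.67e+02 7.03e-02 6.32e-02] post [3.470e-01 3.512e-01 1.000e+02 6.540e-02 7.490e-02]
barrel≈ 0.3131 0.3158
4.0833 [0.59741149 0.10804254 0.12579767] [-0.3038981  -0.17184437  1.26470036] [ 0.0095129   0.07236413 -0.03447879]
```

View pics/w2.png

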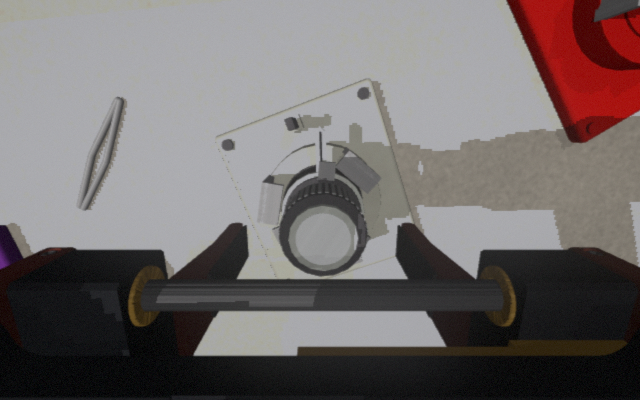

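Run:
```python
from h import *
G=[.5967,.1080]
sleep(.2);f0=np.array(current_force());t0=np.array(current_torque());print(f0,t0)
print(servo_line([*G,.093],q(-1.567),rate=.08,contact_N=6))
sleep(.2); print(current_position(),current_force())
move_gripper(.045); sleep(.2)
print("gap",current_finger_gap(),"pos",current_position(),"F",np.array(current_force())-f0,"T",np.array(current_torque())-t0)
c,W=cloud("wrist"); cv2.imwrite("pics/w3.png",c["image"]); ptest(c,W,np.array([.5979,.1075]))
print(current_clock())
```

```text
[-0.05330261 -0.63682394  0.45122522] [ 0.00895171  0.20382138 -0.00937157]
False
[0.59714771 0.10803708 0.09350401] [-0.58621619  0.69780949  0.30283736]
gap 0.05369472830626212 pos [0.59672773 0.10769905 0.09309124] F [-0.32622427 -1.93984092  1.83401359] T [-0.42556684  0.02835014  0.03379084]
pointer [3.63e-02 3.79e-02 2.30e+02 7.01e-02 6.34e-02] post [3.479e-01 3.524e-01 1.390e+02 6.540e-02 7.480e-02]
barrel≈ 0.3116 0.3145
5.9083
```

View pics/w3.png

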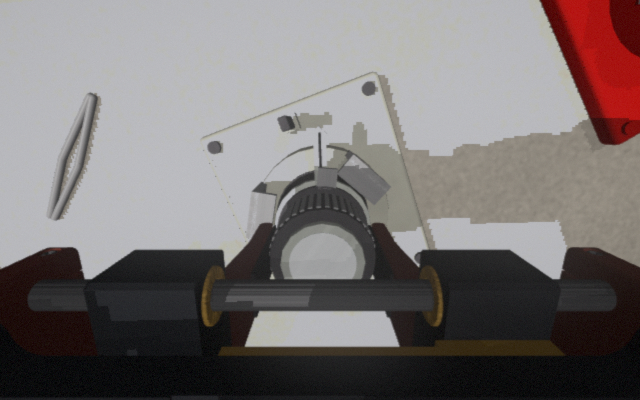

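Run:
```python
from h import *
G=[.5967,.1077]; y0=yaw(); t=current_clock()
for k in (.5,1): move_ptp([*G,.093],q(-1.567+.313*k))
sleep(.2)
print("dt",current_clock()-t,"dyaw",yaw()-y0,"F",current_force(),"T",current_torque(),current_position())
c,W=cloud("wrist"); cv2.imwrite("pics/w4.png",c["image"]); 
for A in ([.5979,.1075],[.5967,.1079]): ptest(c,W,np.array(A))
print(current_clock(),current_joint_pos())
```

```text
dt 0.75 dyaw 0.3100439874570722 F [ 0.11193924 -3.18275892  2.16821849] T [-0.69662435  0.21436178 -0.03663946] [0.59674049 0.10750998 0.09299197]
pointer [3.474e-01 3.489e-01 2.300e+02 7.010e-02 6.350e-02] post [3.545e-01 3.553e-01 1.370e+02 6.540e-02 7.480e-02]
barrel≈ 0.007 0.0064
pointer [3.314e-01 6.600e-03 2.500e+02 7.010e-02 6.330e-02] post [3.415e-01 3.436e-01 1.460e+02 6.540e-02 7.580e-02]
barrel≈ 0.0101 0.3369
6.7083 [ 6.45616648e-02  5.05820684e-01  1.62940242e+00 -2.98974592e-04
  1.00637096e+00  1.32100537e+00]
```

View pics/w4.png

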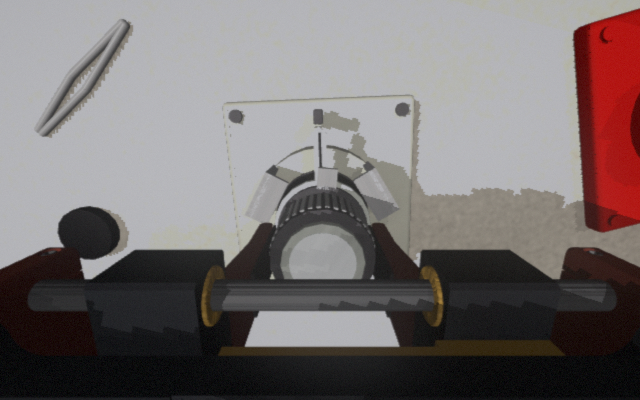

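Run:
```python
from h import *
G=[.5967,.1073]; a=-1.567+.313+.007
f0=.45
move_ptp([*G,.093],q(a)); sleep(.1)
def F(n=4):
    fs=[]
    for _ in range(n): fs.append(current_force()); sleep(.01)
    return np.mean(fs,0)
servo_line([*G,.084],q(a),rate=.05,contact_N=12); print(current_position(),F())
z=.084
while z>.0745:
    z-=.0005; servo_line([*G,z],q(a),rate=.02); sleep(.06); f=F(); print(round(z,4),current_position()[2].round(5),f.round(2))
    if f[2]-f0>15.5: break
print(current_torque(),yaw(),current_clock())
open("z.txt","w").write(str(z))
c,W=cloud("wrist"); cv2.imwrite("pics/w5.png",c["image"]); ptest(c,W,np.array([.5979,.1075]),(.048,.066))
```

```text
[0.59674488 0.10741072 0.08374813] [-0.74253565 -1.83423289  4.54562409]
0.0835 0.08361 [-0.35 -1.56  4.29]
0.083 0.08302 [-0.67 -0.86  4.64]
0.0825 0.08252 [-0.96 -0.4   5.19]
0.082 0.08202 [-0.66  0.1   4.44]
0.0815 0.08154 [-0.95 -0.33  5.44]
0.081 0.08105 [-0.74  0.01  5.09]
0.0805 0.08057 [-0.61 -0.01  5.07]
0.08 0.08007 [-0.25  0.17  5.73]
0.0795 0.0796 [-1.08  0.12  5.65]
0.079 0.07913 [-0.94  0.03  5.75]
0.0785 0.07873 [-1.48  0.16  6.34]
0.078 0.07858 [-2.23 -0.21  8.91]
0.0775 0.07845 [-2.8  -0.04 12.17]
0.077 0.07837 [-3.86  0.19 15.73]
0.0765 0.07825 [-4.55 -0.6  19.  ]
[0.06402924 1.05294505 0.05559092] -1.2470505974115793 12.55
pointer [3.542e-01 3.556e-01 2.340e+02 5.550e-02 6.350e-02] post [3.528e-01 3.543e-01 1.630e+02 6.550e-02 7.480e-02]
barrel≈ -0.0014 -0.0013
```

View pics/w5.png

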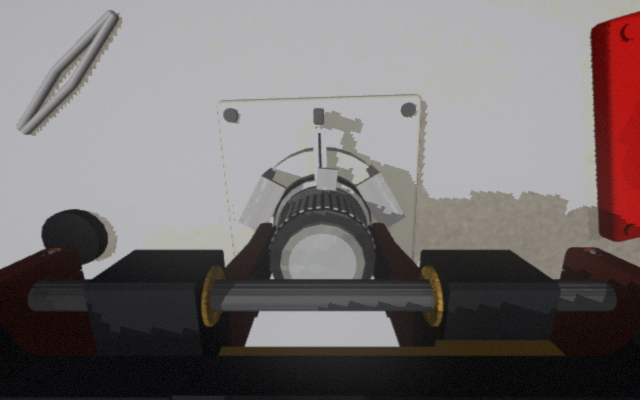

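```bash
cat >> h.py <<'E'
def FT(n=4):
    fs=[];ts=[]
    for _ in range(n): fs.append(current_force()); ts.append(current_torque()); sleep(.008)
    return np.mean(fs,0),np.mean(ts,0)
E
python3 - <<'E'
from h import *
G=[.5967,.1073]; a0=-1.567+.313+.007; z=float(open("z.txt").read()); d=0
f,t=FT(8); print(f,t)
while d<.86:
    d+=.06; move_ptp([*G,z],q(a0-d)); f,t=FT()
    p=f[2]-.45
    if p>19.5: z+=.0002
    elif p<16.5: z-=.0002
    print(round(d,3),round(a0-yaw(),4),f.round(2),t.round(3),round(z,4))
    if p>24 or p<11: print("force off"); break
    if abs(t[2])>.25: break
open("z.txt","w").write(f"{z} {d}")
c,W=cloud("wrist"); cv2.imwrite("pics/w6.png",c["image"]); ptest(c,W,np.array([.5979,.1075]),(.048,.066))
print(current_clock())
E
```

```text
[-4.55388713 -0.67519517 18.69832052] [ 0.08566762  1.064528   -0.0256875 ]
0.06 0.0602 [-4.07 -0.5  18.48] [ 0.09   1.057 -0.084] 0.0765
0.12 0.1202 [-4.49 -0.46 18.45] [ 0.149  1.039 -0.042] 0.0765
0.18 0.1802 [-4.43 -0.66 18.16] [ 0.16   1.05  -0.061] 0.0765
0.24 0.2402 [-4.79  0.02 18.46] [ 0.188  0.999 -0.059] 0.0765
0.3 0.3003 [-4.39  0.31 18.17] [ 0.198  1.02  -0.086] 0.0765
0.36 -5.9229 [-4.62  0.2  18.25] [ 0.234  0.992 -0.063] 0.0765
0.42 -5.8629 [-4.45  0.87 18.26] [ 0.215  0.964 -0.075] 0.0765
0.48 -5.8029 [-4.32  0.46 18.33] [ 0.23   0.993 -0.088] 0.0765
0.54 -5.7429 [-4.67  0.65 18.41] [ 0.292  0.985 -0.074] 0.0765
0.6 -5.6829 [-4.46  0.76 18.13] [ 0.294  0.976 -0.065] 0.0765
0.66 -5.6229 [-4.07  0.84 18.51] [ 0.329  0.957 -0.086] 0.0765
0.72 -5.5629 [-4.34  1.12 17.77] [ 0.332  0.906 -0.076] 0.0765
0.78 -5.5029 [-4.5   1.13 18.29] [ 0.338  0.907 -0.092] 0.0765
0.84 -5.4429 [-4.3   1.24 18.35] [ 0.337  0.908 -0.051] 0.0765
0.9 -5.3829 [-3.94  1.36 17.82] [ 0.333  0.879 -0.024] 0.0765
pointer [3.450e-01 3.514e-01 2.360e+02 5.530e-02 6.330e-02] post [3.379e-01 3.497e-01 1.660e+02 6.530e-02 7.480e-02]
barrel≈ -0.0071 -0.0017
16.9667
```

View pics/w6.png

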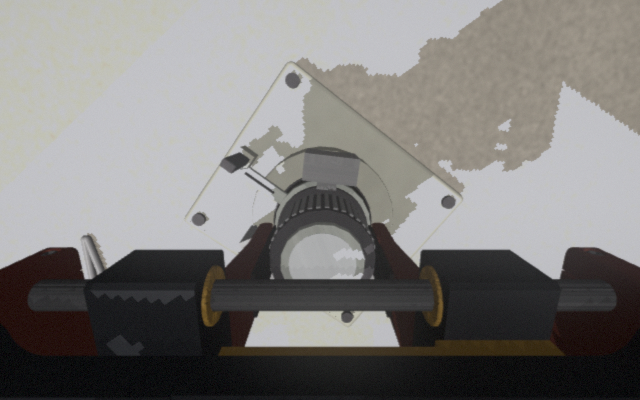

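Run:
```python
from h import *
G=[.5967,.1073]; a0=-1.567+.313+.007; z,d=map(float,open("z.txt").read().split())
base=FT(15)[1][2]; print("base",base)
hist=[]
while d<1.09:
    d+=.012; move_ptp([*G,z],q(a0-d)); sleep(.03); f,t=FT(12); hist.append(t[2])
    print(round(d,3),round((a0-yaw())%6.28319,4),f.round(2),t.round(3))
    if not 12<f[2]-.45<23 : print("force off");break
    if abs(t[2]-base)>.07: break
open("z.txt","w").write(f"{z} {d}")
c,W=cloud("wrist"); cv2.imwrite("pics/w7.png",c["image"]); ptest(c,W,np.array([.5979,.1075]),(.048,.066))
print(current_clock())
```

```text
base -0.06411238724328569
0.912 0.912 [-4.25  1.22 17.84] [ 0.394  0.895 -0.031]
0.924 0.9241 [-4.36  1.51 17.76] [ 0.379  0.88  -0.022]
0.936 0.9361 [-4.5   1.61 17.83] [ 0.39   0.871 -0.021]
0.948 0.948 [-4.32  1.44 17.65] [0.392 0.879 0.039]
pointer [3.344e-01 3.403e-01 2.390e+02 5.530e-02 6.350e-02] post [3.386e-01 3.501e-01 1.640e+02 6.530e-02 7.500e-02]
barrel≈ 0.0042 0.0098
18.675
```

```bash
python3 - <<'E'
import cv2
a=cv2.imread("pics/w6.png")[110:250,200:420];b=cv2.imread("pics/w7.png")[110:250,200:420]
cv2.imwrite("pics/w67.png",cv2.resize(cv2.vconcat([a,b]),None,fx=2.1,fy=2.1,interpolation=cv2.INTER_CUBIC))
E
python3 - <<'E'
from h import *
# repeat measurement + top view
A=np.array([.5979,.1075])
for _ in range(3):
    c,W=cloud("wrist"); ptest(c,W,A,(.048,.066))
print(FT(15),current_clock())
E
```

```text
pointer [3.340e-01 3.392e-01 2.360e+02 5.540e-02 6.350e-02] post [3.369e-01 3.498e-01 1.690e+02 6.530e-02 7.480e-02]
barrel≈ 0.0029 0.0106
pointer [3.327e-01 3.430e-01 2.380e+02 5.540e-02 6.350e-02] post [3.393e-01 3.508e-01 1.660e+02 6.510e-02 7.500e-02]
barrel≈ 0.0066 0.0079
pointer [3.321e-01 3.399e-01 2.360e+02 5.540e-02 6.350e-02] post [3.383e-01 3.466e-01 1.640e+02 6.540e-02 7.490e-02]
barrel≈ 0.0062 0.0067
(array([-4.25046559,  1.26695587, 17.59917807]), array([0.40567772, 0.86737728, 0.01984285])) 18.95
```

View pics/w67.png

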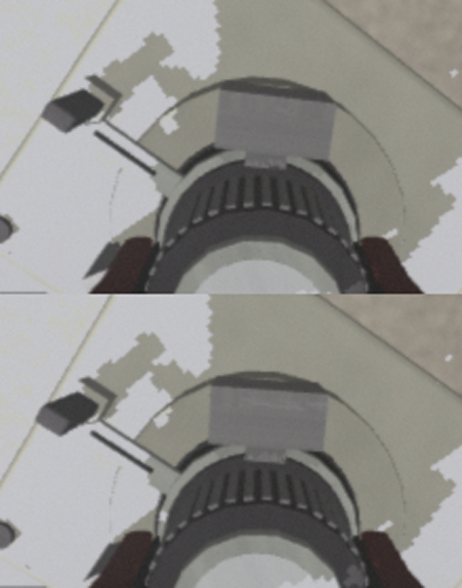

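The pointer reads about +0.007 rad. The torque rise and the small barrel drag both show the ring stop was reached: turn 0.94 plus a start offset of about 0.11 gives 1.05. Easing off and releasing.

Run:
```python
from h import *
G=[.5967,.1073]; a0=-1.567+.313+.007; z,d=map(float,open("z.txt").read().split()); A=np.array([.5979,.1075])
o=q(a0-d)
servo_line([*G,.0822],o,rate=.02); sleep(.15)
print(current_position(),FT()); c,W=cloud("wrist"); ptest(c,W,A,(.048,.066))
move_gripper(.086); sleep(.3); print(current_finger_gap(),FT())
c,W=cloud("wrist"); cv2.imwrite("pics/w8.png",c["image"]); ptest(c,W,A,(.048,.066))
print(current_clock())
```

```text
[0.59702375 0.1079492  0.08238508] (array([-0.71782122,  1.90105654,  5.06595543]), array([0.52029134, 0.15286693, 0.01547778]))
pointer [3.336e-01 3.390e-01 2.370e+02 5.940e-02 6.340e-02] post [3.395e-01 3.487e-01 1.600e+02 6.530e-02 7.480e-02]
barrel≈ 0.0058 0.0096
0.08616921330713526 (array([0.11805838, 0.0317004 , 0.14323919]), array([0.05103885, 0.17172779, 0.01241888]))
pointer [3.344e-01 3.412e-01 2.370e+02 6.020e-02 6.320e-02] post [3.382e-01 3.498e-01 1.580e+02 6.540e-02 7.500e-02]
barrel≈ 0.0038 0.0087
20.6833
```

View pics/w8.png

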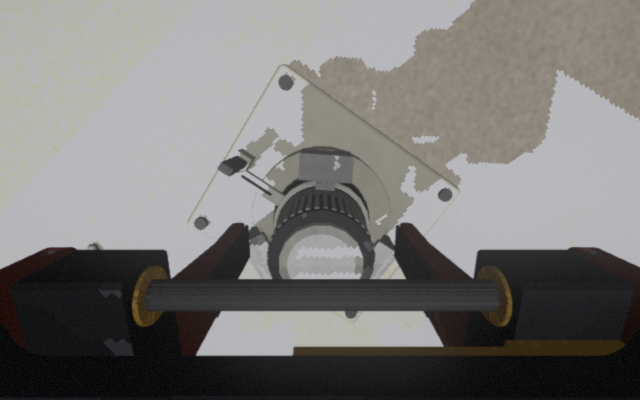

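Run:
```python
from h import *
G=[.5967,.1073]; a0=-1.247;z,d=map(float,open("z.txt").read().split())
servo_line([*G,.15],q(a0-d),rate=.1)
move_ptp([*G,.16],q(a0)); sleep(.2)
c,W=cloud("wrist"); cv2.imwrite("pics/w9.png",c["image"]); 
for A in ([.5979,.1075],[.5967,.1079]): ptest(c,W,np.array(A),(.048,.068))
h=W[...,2]; dd=np.hypot(W[...,0]-.597,W[...,1]-.108); m=(dd<.018)&(h>.1); print("top z",np.nanmedian(h[m]))
print(current_clock())
```

```text
pointer [3.481e-01 3.463e-01 1.180e+02 6.030e-02 6.310e-02] post [3.543e-01 3.563e-01 7.100e+01 6.550e-02 7.460e-02]
barrel≈ 0.0062 0.01
pointer [3.341e-01 1.110e-02 1.270e+02 6.030e-02 6.330e-02] post [3.431e-01 3.445e-01 7.600e+01 6.550e-02 7.560e-02]
barrel≈ 0.009 0.3335
top z 0.11397568974891725
22.6667
```

View pics/w9.png

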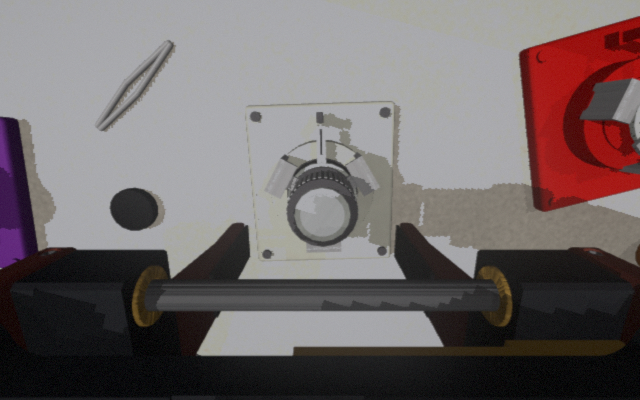

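The tube is down 10 mm and held. The pointer (px 321,127) is in line with the post (320,117), and nothing is touching it.

Run:
```python
from h import *
servo_line([.5967,.1073,.22],rate=.15); print(current_clock()); close_job()
```

```text
23.2167
the job is handed in; nothing more can be done
```

I turned the white stand's tube to the index post, seated it, locked the ring, let go, and handed the job in at 23.2 s.

- **Alignment:** I turned the tube about 0.32 rad anticlockwise. Pressed down, the pointer read about -0.001 rad from the post.
- **Press:** The tube landed on its seat after about 14.5 mm. I held it with about 18 N of push while turning the ring, well under the 30 N limit.
- **Locking:** I turned the ring about 0.95 rad clockwise until the torque rose. That fits a stop at 1.05 with the ring starting near 0.11. Up to 0.90 rad the barrel stayed still.
- **Last checks, gripper open and clear:** The barrel end was 114 mm up, so the tube stays 10 mm down, as expected when locked. The pointer reads 0.006 to 0.01 rad clockwise of the post.

**Not perfect or not confirmed:**
- The barrel crept about 0.01 rad clockwise as the ring reached its stop. I left it there.
- The torque reading was noisy. That the ring is fully locked rests on the torque rise, the barrel creep and the turn total, not on a direct ring-angle measurement.
- The cameras disagreed on the tube axis by 2 to 5 mm. I gripped at a compromise between the top and wrist views, and side forces stayed below 5 N.
- I did not measure the other bench things again. The arm touched none of them as far as I know, and the cap and forceps were in the last picture with no sign of having moved.

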